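# Close the bayonet cap of a dyeing pot and hold it seated

### The arm

A 6-joint arm with a two-finger parallel gripper is mounted at the origin on a cart in front of the work surface, level with it; the furniture and walls round the work are solid. World frame = base frame: x ahead of the robot, y to its left, z up, the work surface at z = 0. Lengths are in m, angles in rad, forces in N, time in s.
With the tool pointing down it reaches from about 0.375 to 0.975 m from the base axis. Payload 3.8 kg.
Tool frame: the origin (TCP) lies midway between the tips of the shut fingers; the grasp point (between the pads) lies 19 mm behind it; z points along the fingers, y is the direction in which the jaws open and shut (so a half turn about z gives the same grasp; the last joint's range is limited). The gripper opens to 85 mm and grips with 20 to 120 N. Pads are 22 mm wide; open, the fingers measure 114 mm over their backs; the gripper's body (76 mm by 85 mm) begins 54 mm behind the grasp point. The pads swing forward as they close: fully open they stand 13 mm farther back than shut.
Start: joints at [-0.037, 0.264, 1.604, -0, 1.274, -0.037], TCP at [0.675, -0, 0.231] pointing down, gripper open.
Joint ranges: [-2.63, 2.63], [-0.94, 2.18], [0.31, 2.57], [-1.31, 4.45], [0, 2.66], [-2.55, 2.55]. Speed limits (rad/s): [2.57, 2.57, 3.14, 3.14, 3.14, 3.14].

### API

Orientations are given as a rotation vector (axis times angle).
In Python, from workcell import bot gives the robot as it stands.
- The arm moves only by the tool arm_command, never from a script. Its argument "targets" is text: rows parted by semicolons, each of 7 numbers parted by spaces: the shift along the tool's x, y, z in mm, then the turn, a rotation vector about the tool's x, y, z in degrees, then the opening, from 0 (shut) to 1 (fully open). A call has 1 to 10 rows; each row is the pose to reach, as a shift and turn from the pose commanded when the call began, along the tool's axes at that moment; what a row does not reach only later rows make up. A row lasts 1/12 s, in which the tool goes at most 41.7 mm and 7.16 degrees, less where a joint would pass 70% of its speed; a pose out of reach is approached as far as the arm can. A call with a gripper value outside its range is refused whole. The fingers move at their own pace and stop on an object; "newtons" is the grip in N (left out, the last holds). Time passes only in rows, so rows that repeat a pose let the fingers close. It gives the time, the measured TCP pose, the force and the opening at its end, in the units of the state.
- bot.read_state(): the state, without advancing time (a new reading comes with each control period).
- bot.read_camera(name): name is "scene" or "side" or "wrist"; returns (picture, depth): 420x560x3 uint8, blue, green, red; 420x560 float32, m along the optical axis (not along the pixel's ray), 0 where there is no reading.
- bot.camera_params(name): a dict with "fov_y" (degrees; the focal length in pixels is half the picture's height over the tangent of half this angle, whatever the lens; pixels are square), "cx", "cy" (the principal point, pixels), "xyz" and "rotation" of the camera in the world; the wrist camera has in their place "T_tool_cam" (4x4, takes a point from camera to tool coordinates, whose origin is the TCP and whose axes are the flange's). Camera axes: x right, y up, looking along -z (the intrinsics and any distortion apply to the point x, -y, -z); pixel columns grow to the right and rows downward; lengths in m; the calibration is good to about 2 mm. A picture is of the moment at which its call begins: read the wrist's pose just before it. camera_params takes no time and is no camera call.
- bot.finish_job(): hands the job in, once; it reports no verdict.
The state is a dict: "time": time; "q": joint angles; "joint_vel": joint speeds; "joint_torque": joint torques, N m; "tool_pos": TCP position; "tcp_rot": TCP orientation; "wrist_force": force on the tool from outside, world axes, zero at the start; "torque": the same for the moment, N m; "width": opening from 0.0 (shut) to 1.0 (fully open).
Only numpy, scipy, OpenCV 4.12 (cv2) and the standard library are available. Lean on these libraries where they do the work, as an engineer would, in place of code of your own. Each camera call takes 0.05 s, during which the arm holds its last target.

### The job

Close the steel dyeing pot for its leak check: pick up the bayonet cap by its black bar, lower it into the pot's mouth with its two lugs through the two entry slots (red marks to red dots), and push it straight down against the spring until its flange sits on the rim. Keeping it pushed down, turn it a quarter turn clockwise seen from above (red marks to green dots), and finish while still holding the cap pressed fully home and turned: do not let go, or the spring lifts it off its seat. Leave the other things on the worktop where they are.

Things in the scene. Friction and masses are not known exactly. Their poses are not given: they have to be found in the camera images.
- cap_bar (a point): Centre of the black grip bar on top of the loose bayonet cap (aluminium, about 0.2 kg). The bar is 52 mm long (the point's x), 14 mm thick (y) and 39 mm high; grip it across its thickness from above. z up. At the start the cap stands nose down and this point is 47 mm above the worktop, 20 mm below the bar's top and 19 mm above the flange's top face: keep the fingertips just above the flange.
- cap_flange (a point): Centre of the underside of the cap's flange, 25 mm below cap_bar, same axes. The flange is 66 mm across, 6 mm thick. Below it is a round nose, 44 mm across and 22 mm long, its last 7 mm tapered to 32 mm. Red marks on the flange show the lugs. Half a turn of the cap about z makes no difference.
- cap_lug (a point): Centre of one of the two brass lugs on the nose, on the cap's +x side (the other is on -x). Lugs reach 28 mm from the axis and are 10 mm wide; they lie 10 to 16 mm below the flange's underside.
- bayonet_cap: The loose cap itself, origin at the centre of its lowest face, 47 mm below cap_bar; same axes.
- pot_mouth (a point): Centre of the rim of the fixed steel dyeing pot, 120 mm above the worktop; the rim is 76 mm across, the grey round foot 110 mm. z up. The mouth is a round hole 48 mm across in a 6 mm thick ledge with two entry slots along +x and -x. Home, the flange's underside lies on the rim and this point and cap_flange coincide.
- pot_slot (a point): Middle of the entry slot on the mouth's +x side, at rim height, by a red dot (the other is on -x). Slots are about 16 mm wide and open to 31 mm from the axis. The lugs pass only with the cap's x along the mouth's x, either way round, with about 6 degrees of play. Home, they are 4 mm below the ledge and turn clockwise seen from above (yaw decreasing) to a stop at about 100 degrees; the other way is blocked.
- pot_green_dot (a point): Green dot on the rim on the mouth's +y side, 35 mm from the axis (another is on -y). The cap is turned right when its x axis and red marks lie along the mouth's y axis, a quarter turn from the red dots.
- spring_plate (a joint): Travel (m) of the round brass spring plate inside the mouth, 0 at rest, growing downward. The nose meets it with the flange 12 mm above the rim; it pushes back with 5 N there, rising by 0.6 N per mm to about 12 N with the cap home (travel 0.012). If let go after turning, the cap is pushed up 4 mm, until its lugs meet the ledge.
- dye_jar_3: White dye jar with a black cap, 46 mm across, 70 mm high, loose; origin at the centre of its underside. Leave alone; it may stand beside the cap.
- beaker_150: Glass beaker, 62 mm across, 80 mm high, loose; origin under its centre. Leave alone.
- tape_roll: Roll of tan tape lying flat, 98 mm across, 25 mm high, loose; origin under its centre. Leave alone.
- stopwatch: Black stopwatch lying flat, 71x59x17 mm, loose; origin under its centre. Leave alone.
- nail_brush: Grey hand brush, 30x85x55 mm, loose; origin under its centre. Leave alone.
- dropper_bottle: Brown dropper bottle, 33 mm across, 102 mm high, loose; origin under its centre. Leave alone.
There are look-alikes about, which are no part of the job. Leave any blue or pink look-alike of the bayonet_cap alone.

How it is judged:
On the way, in this order (a step that is already met when the one before it is completed fails the run):
1. The cap is pushed home in the mouth with its lugs still under the entry slots (flange less than 3 mm above the rim, not yet turned by more than 17 degrees) (z of cap_flange in the frame of pot_mouth between -0.003 and 0.003 m and horizontal distance between cap_flange and pot_mouth below 0.004 m and angle between the x axis of cap_flange and the x axis of pot_mouth, either way round below 0.3 rad), for 0.1 s.
2. Kept pushed down, the cap is turned to within 17 degrees of a quarter turn (z of cap_flange in the frame of pot_mouth between -0.003 and 0.003 m and horizontal distance between cap_flange and pot_mouth below 0.004 m and angle between the x axis of cap_flange and the y axis of pot_mouth, either way round below 0.3 rad), for 0.2 s.
At the end, for the whole second after the job is handed in: The cap is still held by the fingers (over 2 N), pressed home in the mouth: flange within 2.5 mm of the rim, centred within 4 mm, upright within 7 degrees, spring plate pressed by more than 9 mm, turned to within 17 degrees of a quarter turn, and still (z of cap_flange in the frame of pot_mouth between -0.003 and 0.0025 m and horizontal distance between cap_flange and pot_mouth below 0.004 m and angle between the x axis of cap_flange and the y axis of pot_mouth, either way round below 0.3 rad and angle between cap_flange's own z axis and vertical below 0.12 rad and contact force between the fingers and bayonet_cap above 2 N and value of joint spring_plate above 0.009 m and linear speed of bayonet_cap below 0.01 m/s); the arm keeps its last pose, push and grip.
It fails at once if one of the other loose things (jar, beaker, tape roll, stopwatch, brush, dropper bottle) is moved by more than 30 mm (distance of any of dye_jar_3, beaker_150, tape_roll, stopwatch, nail_brush, dropper_bottle from where it was at the start of the episode above 0.03 m).
It also fails if it takes over 46 s, if anything falls off the work surface, if the arm or the gripper's body presses on something with over 40 N, if the wrist force passes 120 N, or if a joint passes its speed limit or range.

## Working session

There is one attempt and no reset: what is moved stays moved. The work goes in short steps, Python scripts to look and compute and a tool call to move; the robot and the scene stay as the last step left them, time stands still between calls to the robot, and variables do not carry over. Pictures are saved under pics/ and viewed, and the job is handed in when it is done.

Besides the shell and the picture viewer there is one more tool, called after "Call:" by a JSON object that holds its "fn" and its "kwargs". arm_command: Moves the arm, as the interface text tells. Its arguments: {"type":"object","properties":{"targets":{"type":"string"},"newtons":{"type":"number"}},"required":["targets"]}

```bash
mkdir -p pics; python3 - <<'E'
from workcell import bot
import cv2, numpy as np
s=bot.read_state(); print({k:np.round(v,4).tolist() for k,v in s.items()})
for n in ["scene","side","wrist"]:
    p=bot.camera_params(n); print(n,p)
    im,d=bot.read_camera(n); cv2.imwrite(f"pics/{n}0.png",im); np.save(f"{n}0d.npy",d); np.save(f"{n}0.npy",im)
E
```

```text
{'time': 0.0, 'q': [-0.0369, 0.2648, 1.6054, -0.0, 1.2737, -0.0369], 'joint_vel': [-0.0012, -0.0001, -0.0009, -0.003, 0.0009, -0.0001], 'joint_torque': [0.0006, -51.5121, -36.7309, -0.0, 0.0131, 0.0], 'tool_pos': [0.6743, 0.0, 0.2299], 'tcp_rot': [-2.2203, -2.2203, 0.0025], 'wrist_force': [-0.13, 0.5325, 0.2683], 'torque': [-0.0137, -0.0271, 0.0353], 'width': 0.9999}
scene {'fov_y': 44.35679895242073, 'cx': 279.678178794387, 'cy': 204.29122813125292, 'xyz': array([-0.11474175, -1.10645501,  0.78524653]), 'rotation': array([ 0.9877718 , -0.36009307, -0.62895295])}
side {'fov_y': 50.50969182410831, 'cx': 282.9393230412206, 'cy': 209.30573171704054, 'xyz': array([ 0.56078275, -1.20945261,  0.74290407]), 'rotation': array([ 0.99083065, -0.03518589, -0.03840941])}
wrist {'fov_y': 69.90515902275368, 'cx': 275.7782843055719, 'cy': 203.68712082588172, 'T_tool_cam': array([[ 5.37100952e-04,  9.53761506e-01,  3.00563972e-01,
         7.71054716e-02],
       [ 9.99999476e-01, -7.74204980e-04,  6.69761702e-04,
         2.73715377e-04],
       [ 8.71491054e-04,  3.00563455e-01, -9.53761422e-01,
        -1.42665462e-01],
       [ 0.00000000e+00,  0.00000000e+00,  0.00000000e+00,
         1.00000000e+00]])}
```

View pics/scene0.png

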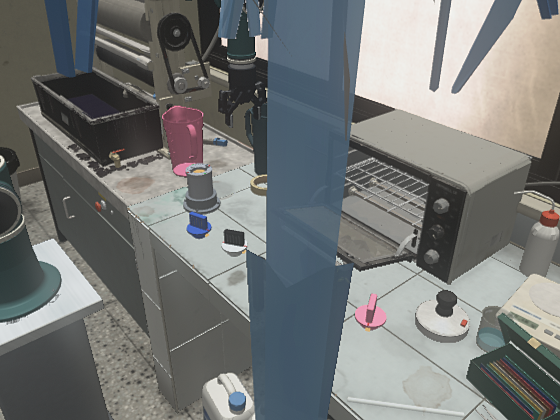

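View pics/side0.png

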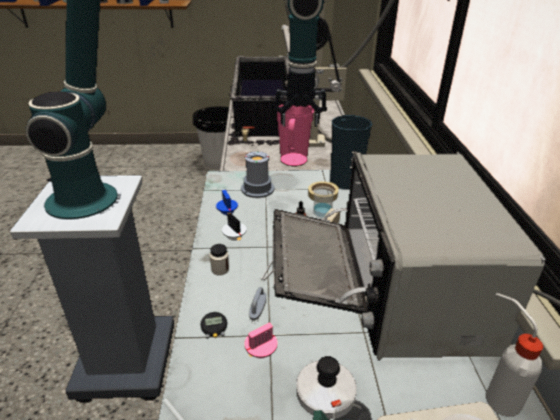

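View pics/wrist0.png

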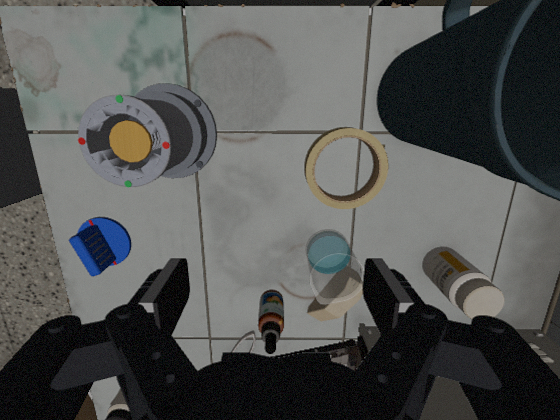

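```bash
cat > h.py <<'E'
from workcell import bot
import cv2, numpy as np
from scipy.spatial.transform import Rotation as R
def cam(n,s=None):
    p=bot.camera_params(n)
    if n=="wrist":
        T=np.eye(4);T[:3,:3]=R.from_rotvec(s["tcp_rot"]).as_matrix();T[:3,3]=s["tool_pos"];T=T@p["T_tool_cam"]
        Rm,o=T[:3,:3],T[:3,3]
    else: Rm,o=R.from_rotvec(p["rotation"]).as_matrix(),np.array(p["xyz"])
    return Rm,o,210/np.tan(np.radians(p["fov_y"]/2)),p["cx"],p["cy"]
def ray(c,u,v):
    Rm,o,f,cx,cy=c
    d=np.stack([(np.asarray(u)-cx)/f,-(np.asarray(v)-cy)/f,-np.ones_like(np.asarray(u,float))],-1)
    return o,d@Rm.T
def plane(c,u,v,z):
    o,d=ray(c,u,v); t=(z-o[2])/d[...,2]; return o+d*t[...,None]
def pts(c,d):
    v,u=np.mgrid[0:420,0:560]; o,r=ray(c,u,v); return o+r*d[...,None]
def blobs(mask,amin=5):
    n,l,st,ce=cv2.connectedComponentsWithStats(mask.astype(np.uint8))
    return [(ce[i],st[i]) for i in range(1,n) if st[i][4]>=amin],l
E
python3 - <<'E'
from h import *
s=bot.read_state()
c=cam("wrist",s); im=np.load("wrist0.npy"); d=np.load("wrist0d.npy"); P=pts(c,d)
hsv=cv2.cvtColor(im,cv2.COLOR_BGR2HSV); H,S,V=cv2.split(hsv)
for nm,m in [("red",((H<8)|(H>172))&(S>150)&(V>100)),("green",(H>50)&(H<85)&(S>120)&(V>80))]:
    for ce,st in blobs(m,8)[0]:
        q=plane(c,ce[0],ce[1],0.12); print(nm,ce.round(1),st[4],q.round(4),P[int(ce[1]),int(ce[0])].round(4))
for n in ["side","scene"]:
    c=cam(n);im=np.load(n+"0.npy");d=np.load(n+"0d.npy");P=pts(c,d)
    x0,y0,x1,y1=(205,205,265,285) if n=="side" else (215,220,255,260)
    I=cv2.resize(im[y0:y1,x0:x1],None,fx=8,fy=8,interpolation=cv2.INTER_NEAREST) if n=="scene" else cv2.resize(im[y0:y1,x0:x1],None,fx=7,fy=7,interpolation=cv2.INTER_NEAREST)
    cv2.imwrite(f"pics/crop_{n}.png",I)
    # bar points
    Q=P[y0:y1,x0:x1].reshape(-1,3);B=im[y0:y1,x0:x1].reshape(-1,3)
    k=(Q[:,2]>0.055)&(Q[:,2]<0.08)&(B.max(1)<90)
    print(n,k.sum(),Q[k].mean(0).round(4),Q[k].min(0).round(3),Q[k].max(0).round(3))
    k=(Q[:,2]>0.018)&(Q[:,2]<0.036)&(B.min(1)>120)
    print(n,'fl',k.sum(),Q[k].mean(0).round(4),Q[k].min(0).round(3),Q[k].max(0).round(3))
E
```

```text
red [ 81.3 140.6] 33 [0.513  0.0521 0.12  ] [0.5139 0.0527 0.1216]
red [165.5 144.9] 34 [0.5826 0.0486 0.12  ] [0.5826 0.0495 0.1212]
red [ 90.5 222. ] 12 [ 0.5073 -0.0201  0.12  ] [ 0.4466 -0.055   0.0293]
green [119.   98.5] 40 [0.5495 0.085  0.12  ] [0.5499 0.0854 0.1207]
green [127.7 183.5] 31 [0.5462 0.0156 0.12  ] [0.5458 0.0161 0.1203]
side 244 [ 0.463  -0.3074  0.0653] [ 0.435 -0.369  0.055] [ 0.499 -0.186  0.071]
side fl 209 [ 0.4778 -0.2187  0.0263] [ 0.421 -0.358  0.02 ] [ 0.514 -0.082  0.034]
scene 119 [ 0.4813 -0.2129  0.0622] [ 0.464 -0.235  0.055] [ 0.501 -0.188  0.068]
scene fl 167 [ 0.4737 -0.2185  0.0264] [ 0.45  -0.245  0.02 ] [ 0.516 -0.179  0.031]
```

View pics/crop_side.png

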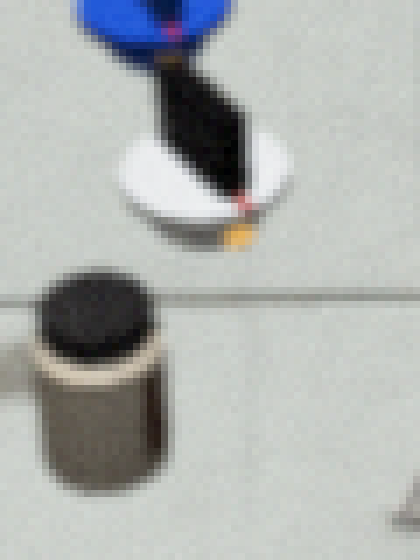

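View pics/crop_scene.png

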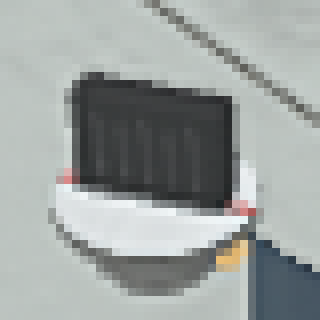

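Call:
{"fn": "arm_command", "kwargs": {"targets": "-30 -21 0 0 0 -6 1;-60 -42 0 0 0 -12 1;-90 -63 0 0 0 -18 1;-120 -84 0 0 0 -24 1;-150 -105 0 0 0 -30 1;-180 -126 0 0 0 -36 1;-210 -147 0 0 0 -38 1;-244 -169 0 0 0 -38 1;-244 -169 0 0 0 -38 1;-244 -169 0 0 0 -38 1"}}

```text
time: 0.98
tool_pos: [0.5047, -0.2456, 0.2311]
tcp_rot: [-1.383, -2.82, -0.0]
wrist_force: [0.8, -0.2, 0.8]
width: 0.998
```

```bash
python3 - <<'E'
from h import *
s=bot.read_state(); im,d=bot.read_camera("wrist"); cv2.imwrite("pics/w1.png",im); np.save("w1.npy",im);np.save("w1d.npy",d)
import pickle; pickle.dump(s,open("w1.pkl","wb")); print(s["time"],s["tool_pos"],s["tcp_rot"])
c=cam("wrist",s);P=pts(c,d)
k=(P[...,2]>0.055)&(P[...,2]<0.075)&(im.max(2)<110)&(np.hypot(P[...,0]-.48,P[...,1]+.213)<.05)
v,u=np.nonzero(k);print(k.sum())
if k.sum():
    q=plane(c,u,v,0.067); print(cv2.minAreaRect((q[:,:2]*1000).astype(np.float32)))
H,S,V=cv2.split(cv2.cvtColor(im,cv2.COLOR_BGR2HSV))
for ce,st in blobs(((H<8)|(H>172))&(S>120)&(V>90),8)[0]: print(ce.round(1),st[4],plane(c,ce[0],ce[1],0.028).round(4))
E
```

```text
0.9833 [ 0.50469854 -0.24560487  0.23109367] [-1.38311056e+00 -2.82033740e+00 -2.55170834e-04]
703
((482.7974548339844, -207.74356079101562), (14.01640510559082, 51.345703125), 33.463134765625)
[326.5  55. ] 18 [ 0.4665 -0.1096  0.028 ]
[283.1 114.5] 17 [ 0.4676 -0.1841  0.028 ]
```

View pics/w1.png

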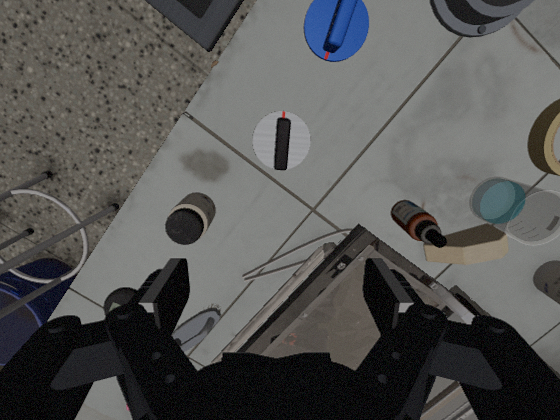

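```bash
python3 - <<'E'
from h import *
import pickle
s=pickle.load(open("w1.pkl","rb"));im=np.load("w1.npy");d=np.load("w1d.npy");c=cam("wrist",s);P=pts(c,d)
k=(P[...,2]>0.02)&(P[...,2]<0.08)&(np.hypot(P[...,0]-.48,P[...,1]+.208)<.05)
cn=max(cv2.findContours(k.astype(np.uint8),0,cv2.CHAIN_APPROX_NONE)[0],key=len)[:,0]
print(len(cn)); q=plane(c,cn[:,0],cn[:,1],0.028)[:,:2]
(e,a,t)=cv2.fitEllipse((q*1000).astype(np.float32)); print(e,a,t)
print(P[k&(im.min(2)>140)][:,2].mean())
# jar & others near pot
Rm=R.from_rotvec(s["tcp_rot"]).as_matrix(); 
for C in (np.array([.4828,-.2077,s["tool_pos"][2]]),np.array([e[0]/1000,e[1]/1000,s["tool_pos"][2]])): print(Rm.T@(C-s["tool_pos"])*1000)
print(Rm.round(3))
E
```

```text
165
(483.0921936035156, -208.08262634277344) (64.63775634765625, 64.81661224365234) 16.544038772583008
0.02796650858336393
[4.33773654e+01 5.89317054e+00 1.73075914e-02]
[4.28959409e+01 5.88993119e+00 1.71145222e-02]
[[-0.612  0.791 -0.   ]
 [ 0.791  0.612  0.   ]
 [ 0.    -0.    -1.   ]]
```

Call:
{"fn": "arm_command", "kwargs": {"targets": "22 3 10 0 0 4.5 1;43 6 40 0 0 4.5 1;43 6 80 0 0 4.5 1;43 6 110 0 0 4.5 1;43 6 130 0 0 4.5 1;43 6 150 0 0 4.5 1;43 6 170 0 0 4.5 1;43 6 185 0 0 4.5 1;43 6 197 0 0 4.5 1;43 6 199 0 0 4.5 1", "newtons": 60}}

```text
time: 1.87
tool_pos: [0.4831, -0.2043, 0.0297]
tcp_rot: [-1.482, -2.765, -0.0]
wrist_force: [-0.5, -0.8, -0.7]
width: 0.999
```

Call:
{"fn": "arm_command", "kwargs": {"targets": "0 0 0 0 0 0 1;0 0 0 0 0 0 0;0 0 0 0 0 0 0;0 0 0 0 0 0 0;0 0 0 0 0 0 0;0 0 0 0 0 0 0;0 0 0 0 0 0 0;0 0 0 0 0 0 0"}}

```text
time: 2.53
tool_pos: [0.4844, -0.2067, 0.0327]
tcp_rot: [1.487, 2.767, -0.0]
wrist_force: [-0.8, 0.1, 1.9]
width: 0.157
```

Call:
{"fn": "arm_command", "kwargs": {"targets": "0 0 -15 0 0 0 0;0 0 -40 0 0 0 0;0 0 -80 0 0 0 0;0 0 -120 0 0 0 0;0 0 -150 0 0 0 0;0 0 -167 0 0 0 0;17 32 -167 0 0 -7 0;34 64 -167 0 0 -14 0"}}

```text
time: 3.2
tool_pos: [0.5196, -0.1438, 0.2013]
tcp_rot: [1.135, 2.925, -0.0]
wrist_force: [1.0, 0.4, -3.1]
width: 0.154
```

Call:
{"fn": "arm_command", "kwargs": {"targets": "0 32 0 0 0 -6 0;0 64 0 0 0 -12 0;0 96 0 0 0 -18 0;0 128 0 0 0 -24 0;0 150 0 0 0 -30 0;0 170 0 0 0 -36 0;0 170 0 0 0 -39.7 0;0 170 0 0 0 -39.7 0"}}

```text
time: 3.87
tool_pos: [0.6336, -0.0162, 0.1979]
tcp_rot: [-0.071, -3.139, -0.0]
wrist_force: [-0.1, 0.4, -2.5]
width: 0.154
```

```bash
python3 - <<'E'
from h import *
s=bot.read_state(); im,d=bot.read_camera("wrist"); cv2.imwrite("pics/w2.png",im)
print(s["tool_pos"],s["tcp_rot"],s["wrist_force"],s["width"])
E
```

```text
[ 0.63362534 -0.01621766  0.19791681] [-7.13898520e-02 -3.13862620e+00 -2.29508087e-04] [-0.05645589  0.401271   -2.49111574] 0.15376516748815128
```

View pics/w2.png

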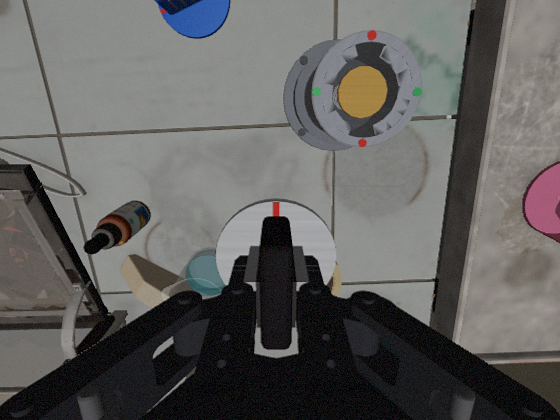

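```bash
cat > m.py <<'E'
from h import *
def meas(tag):
    s=bot.read_state(); im,d=bot.read_camera("wrist"); cv2.imwrite(f"pics/{tag}.png",im)
    c=cam("wrist",s);P=pts(c,d);Rm=R.from_rotvec(s["tcp_rot"]).as_matrix();t=s["tool_pos"]
    print(t.round(4),np.degrees(np.arctan2(Rm[1,1],Rm[0,1])).round(2),s["wrist_force"].round(1))
    H,S,V=cv2.split(cv2.cvtColor(im,cv2.COLOR_BGR2HSV))
    out=[]
    for nm,m in [("red",((H<8)|(H>172))&(S>120)&(V>80)),("green",(H>50)&(H<80)&(S>120)&(V>80))]:
        for ce,st in blobs(m,8)[0]:
            z=P[int(ce[1]),int(ce[0]),2]; q=plane(c,ce[0],ce[1],0.12)
            print(nm,ce.round(1),st[4],"z",z.round(4),q.round(4))
            if abs(z-.12)<.01: out.append(q)
    if len(out)==4: print("pot centre",np.mean(out,0).round(4),"tool xy mm",((np.mean(out,0)-t)@Rm)[:2]*1000)
    T=(P-t)@Rm  # tool coords
    k=(np.hypot(T[...,0]-0,T[...,1])<.04)&(im.min(2)>110)&(abs(T[...,2]-.005)<.006)&(S<60)
    print("flange px",k.sum(),"z_tool",np.median(T[k][:,2]))
    zf=t[2]-np.median(T[k][:,2])
    # front edge of the flange by depth: topmost pixel per column
    kk=(np.hypot(T[...,0],T[...,1])<.05)&(abs(T[...,2]-.005)<.006)
    E=[]
    for u in range(222,332):
        vs=np.nonzero(kk[:,u])[0]
        vs=vs[vs<300]
        if len(vs): E.append((u,vs.min()-.5))
    E=np.array(E,float); q=(plane(c,E[:,0],E[:,1],zf)-t)@Rm*1000
    from scipy.optimize import least_squares
    f=lambda p:np.hypot(q[:,0]-p[0],q[:,1]-p[1])-33
    r=least_squares(f,[0,0],loss="soft_l1"); print("cap centre tool",r.x,"rms",np.sqrt(np.mean(f(r.x)**2)))
    # cap red mark
    for ce,st in blobs(((H<8)|(H>172))&(S>120)&(V>80),8)[0]:
        p=(plane(c,ce[0],ce[1],zf)-t)@Rm*1000
        if np.hypot(*p[:2])<40: print("mark tool",p, "angle from tool x",np.degrees(np.arctan2(p[1]-r.x[1],p[0]-r.x[0])))
if __name__=="__main__":
    import sys; meas(sys.argv[1])
E
python3 m.py w3
```

```text
[ 0.6331 -0.0169  0.1979] 87.17 [ 0.2  0.2 -2.7]
red [163.1  11.8] 18 z 0.0298 [ 0.4932 -0.0823  0.12  ]
red [371.9  35.2] 70 z 0.1212 [0.5131 0.0522 0.12  ]
red [362.6 142.8] 51 z 0.1203 [0.5825 0.0488 0.12  ]
red [275.5 209.3] 86 z 0.1939 [ 0.6301 -0.0168  0.12  ]
green [316.7  91.7] 48 z 0.1211 [0.5461 0.0158 0.12  ]
green [417.5  91.6] 55 z 0.1211 [0.5494 0.0853 0.12  ]
pot centre [0.5478 0.0505 0.12  ] tool xy mm [88.29567608 63.18038797]
flange px 4392 z_tool 0.004702290931297129
cap centre tool [ 0.30013008 -0.10293115] rms 0.2507389183162935
mark tool [2.73281190e+01 9.21180457e-03 4.77028388e+00] angle from tool x 0.2377269487462043
```

Call:
{"fn": "arm_command", "kwargs": {"targets": "29 21 0 0 0 0 0;58 42 0 0 0 0 0;80 57 0 0 0 0 0;88 63 10 0 0 0 0;88 63 20 0 0 0 0;88 63 20 0 0 0 0;88 63 20 0 0 0 0;88 63 20 0 0 0 0"}}

```text
time: 4.63
tool_pos: [0.5496, 0.0489, 0.1794]
tcp_rot: [0.079, 3.14, -0.0]
wrist_force: [0.6, 0.7, -3.0]
width: 0.154
```

```bash
python3 m.py w4; python3 - <<'E'
from h import *
for n in ("side","scene"):
    im,d=bot.read_camera(n); 
    a=im[130:210,215:305] if n=="side" else im[140:220,160:250]
    cv2.imwrite(f"pics/{n}4.png",cv2.resize(a,None,fx=6,fy=6,interpolation=cv2.INTER_CUBIC))
E
```

```text
[0.5496 0.0489 0.1794] 87.1 [ 0.6  0.7 -3. ]
red [154.7  85.1] 27 z 0.028 [ 0.4549 -0.0221  0.12  ]
red [277.4 171. ] 59 z 0.1211 [0.5132 0.0521 0.12  ]
red [275.5 209.4] 85 z 0.1757 [0.5407 0.0494 0.12  ]
red [550.1 286.1] 8 z 0.0546 [0.6139 0.2581 0.12  ]
red [540. 294.] 24 z 0.0525 [0.6206 0.2519 0.12  ]
red [520.5 295.6] 8 z 0.322 [0.6213 0.2369 0.12  ]
red [551.8 297.6] 8 z 0.0629 [0.6244 0.2617 0.12  ]
red [556.5 324.9] 14 z 0.0801 [0.6506 0.2714 0.12  ]
red [554.8 336.3] 15 z 0.1176 [0.6619 0.2726 0.12  ]
red [545.4 334.1] 10 z 0.1128 [0.6593 0.2644 0.12  ]
green [227.7 218.1] 23 z 0.12 [0.5456 0.0149 0.12  ]
green [326.  218.7] 40 z 0.322 [0.5496 0.0852 0.12  ]
pot centre [0.595 0.151 0.12 ] tool xy mm [-40.14377304 104.25764493]
flange px 4382 z_tool 0.004679597969349698
cap centre tool [ 0.30946183 -0.11859084] rms 0.26272639831423994
mark tool [2.73152770e+01 1.84487036e-02 4.66874784e+00] angle from tool x 0.29074181951299605
```

View pics/w4.png

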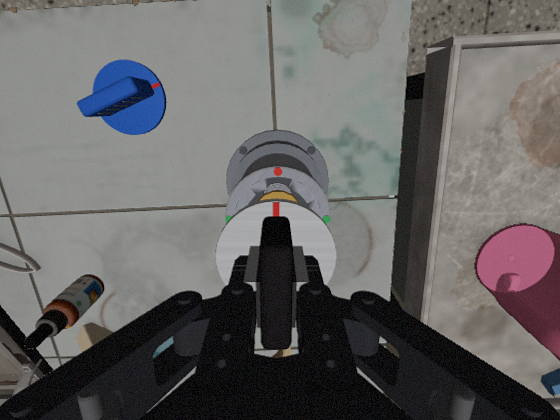

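View pics/side4.png

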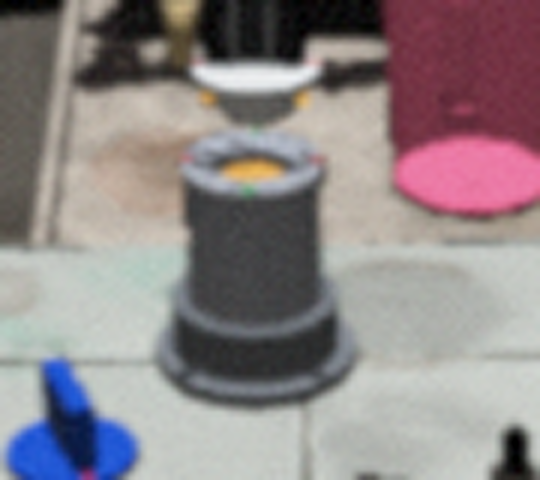

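View pics/scene4.png

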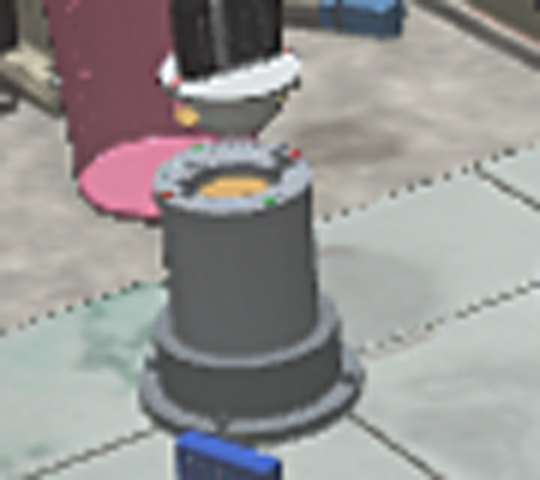

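Call:
{"fn": "arm_command", "kwargs": {"targets": "2 2 10 0 0 0 0;2 2 22 0 0 0 0;2 2 22 0 0 0 0;2 2 22 0 0 0 0"}}

```text
time: 5.12
tool_pos: [0.5454, 0.0519, 0.1552]
tcp_rot: [-0.077, -3.137, 0.0]
wrist_force: [-0.5, -0.1, -1.9]
width: 0.154
```

```bash
python3 m.py w5|grep -v "z 0.0\|z 0.3"
```

```text
[0.5454 0.0519 0.1552] 87.2 [-0.5 -0.1 -1.9]
red [273.3 186.2] 70 z 0.1202 [0.5133 0.0521 0.12  ]
red [275.5 209.4] 85 z 0.1512 [0.5283 0.0527 0.12  ]
green [217.1 237.5] 14 z 0.12 [0.5455 0.0143 0.12  ]
flange px 4395 z_tool 0.0046815207688350735
cap centre tool [ 0.27954306 -0.10040653] rms 0.2513582591121464
mark tool [39.64251165 -1.13399251  4.83876119] angle from tool x -1.5041169959188567
mark tool [2.72743710e+01 1.81790293e-02 4.78941104e+00] angle from tool x 0.25169296597193463
```

Call:
{"fn": "arm_command", "kwargs": {"targets": "0 0 0 0 0 0 0;0 0 0 0 0 0 0;0 0 0 0 0 0 0"}}

```text
time: 5.42
tool_pos: [0.5474, 0.0519, 0.1578]
tcp_rot: [0.077, 3.14, 0.0]
wrist_force: [0.0, -0.4, -3.1]
width: 0.156
```

Call:
{"fn": "arm_command", "kwargs": {"targets": "-1 0 0 0 0 0 0;-1 0 0 0 0 0 0;-1 0 0 0 0 0 0"}}

```text
time: 5.67
tool_pos: [0.5482, 0.0519, 0.1575]
tcp_rot: [0.077, 3.14, 0.0]
wrist_force: [-0.0, -0.5, -2.6]
width: 0.153
```

Call:
{"fn": "arm_command", "kwargs": {"targets": "0 -1.3 0 0 0 0 0;0 -1.3 0 0 0 0 0;0 -1.3 4 0 0 0 0;0 -1.3 8 0 0 0 0;0 -1.3 12 0 0 0 0;0 -1.3 12 0 0 0 0;0 -1.3 12 0 0 0 0;0 -1.3 12 0 0 0 0"}}

```text
time: 6.33
tool_pos: [0.5478, 0.0506, 0.1451]
tcp_rot: [-0.077, -3.14, 0.0]
wrist_force: [0.5, -0.3, -2.5]
width: 0.156
```

Call:
{"fn": "arm_command", "kwargs": {"targets": "0 0 3 0 0 0 0;0 0 6 0 0 0 0;0 0 9 0 0 0 0;0 0 9 0 0 0 0", "newtons": 90}}

```text
time: 6.67
tool_pos: [0.5487, 0.0506, 0.137]
tcp_rot: [0.077, 3.139, 0.0]
wrist_force: [-0.8, -0.0, 5.6]
width: 0.149
```

Call:
{"fn": "arm_command", "kwargs": {"targets": "0 0 2 0 0 0 0;0 0 4 0 0 0 0;0 0 5 0 0 0 0;0 0 5 0 0 0 0;0 0 5 0 0 0 0"}}

```text
time: 7.08
tool_pos: [0.5487, 0.0506, 0.1329]
tcp_rot: [0.077, 3.139, 0.0]
wrist_force: [-1.7, 0.2, 7.8]
width: 0.152
```

Call:
{"fn": "arm_command", "kwargs": {"targets": "0 0 2 0 0 0 0;0 0 4 0 0 0 0;0 0 4 0 0 0 0;0 0 4 0 0 0 0"}}

```text
time: 7.42
tool_pos: [0.5488, 0.0505, 0.1307]
tcp_rot: [0.077, 3.139, 0.0]
wrist_force: [-7.1, -1.0, 16.4]
width: 0.15
```

```bash
python3 m.py w6|grep -v "z 0.0\|z 0.3"
```

```text
[0.5488 0.0505 0.1307] 87.2 [-7.1 -1.  16.4]
red [275.  191.2] 94 z 0.12 [0.5134 0.052  0.12  ]
red [275.5 209.2] 87 z 0.1271 [0.5235 0.0518 0.12  ]
green [212.3 250.8] 56 z 0.1197 [0.5464 0.0151 0.12  ]
green [338.7 250.9] 40 z 0.1211 [0.5499 0.0861 0.12  ]
pot centre [0.5333 0.0513 0.12  ] tool xy mm [15.55232887 -0.04728189]
flange px 5950 z_tool 0.004923195314890123
cap centre tool [ 7.31959844 -0.29089156] rms 0.5685341696844189
mark tool [37.02078229 -0.23183676  4.85044981] angle from tool x 0.11392092844331816
mark tool [2.73406687e+01 1.79569560e-02 4.86949178e+00] angle from tool x 0.8837845679233808
```

View pics/w6.png

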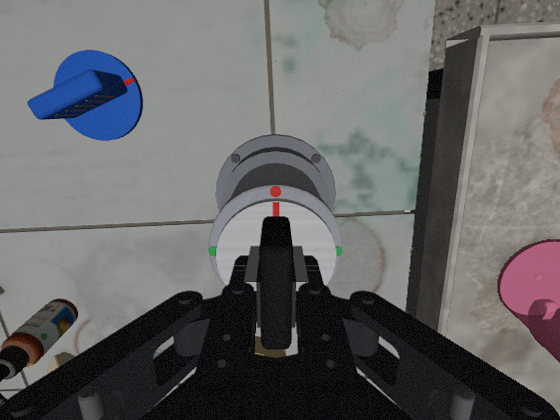

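Call:
{"fn": "arm_command", "kwargs": {"targets": "1 0 1 0 0 0 0;1 0 1 0 0 0 0;1 0 1 0 0 0 0", "newtons": 110}}

```text
time: 7.72
tool_pos: [0.5488, 0.0505, 0.1307]
tcp_rot: [0.077, 3.136, 0.0]
wrist_force: [-5.8, -0.8, 19.4]
width: 0.146
```

Call:
{"fn": "arm_command", "kwargs": {"targets": "0 0 0 0 0 5 0;0 0 0 0 0 10 0;0 0 0 0 0 15 0;0 0 0 0 0 20 0;0 0 0 0 0 20 0"}}

```text
time: 8.13
tool_pos: [0.5489, 0.0507, 0.1307]
tcp_rot: [0.626, 3.074, 0.002]
wrist_force: [-5.4, -2.1, 18.7]
width: 0.151
```

Call:
{"fn": "arm_command", "kwargs": {"targets": "0 0 0 0 0 6 0;0 0 0 0 0 12 0;0 0 0 0 0 18 0;0 0 0 0 0 24 0;0 0 0 0 0 30 0;0 0 0 0 0 35 0;0 0 0 0 0 35 0"}}

```text
time: 8.72
tool_pos: [0.5493, 0.0509, 0.1307]
tcp_rot: [1.521, 2.744, 0.005]
wrist_force: [-4.2, -0.2, 18.8]
width: 0.149
```

Call:
{"fn": "arm_command", "kwargs": {"targets": "0 0 0 0 0 6 0;0 0 0 0 0 12 0;0 0 0 0 0 18 0;0 0 0 0 0 24 0;0 0 0 0 0 30 0;0 0 0 0 0 35 0;0 0 0 0 0 35 0;0 0 0 0 0 35 0"}}

```text
time: 9.38
tool_pos: [0.5498, 0.0509, 0.1307]
tcp_rot: [2.273, 2.163, 0.008]
wrist_force: [-2.6, 0.7, 17.1]
width: 0.148
```

```bash
python3 m.py w7|grep -v "z 0.0\|z 0.3"; python3 - <<'E'
from h import *
for n in ("side","scene"):
    im,d=bot.read_camera(n); 
    a=im[130:210,215:305] if n=="side" else im[140:220,160:250]
    cv2.imwrite(f"pics/{n}7.png",cv2.resize(a,None,fx=6,fy=6,interpolation=cv2.INTER_CUBIC))
E
```

```text
[0.5498 0.0509 0.1307] -2.85 [-2.6  0.7 17.1]
red [275.5 209.3] 83 z 0.1259 [0.5512 0.0765 0.12  ]
red [210.6 253.9] 76 z 0.1205 [0.5133 0.0518 0.12  ]
red [336.9 253.4] 21 z 0.1202 [0.5845 0.0484 0.12  ]
green [272.  194.1] 81 z 0.122 [0.5497 0.0851 0.12  ]
pot centre [0.5497 0.0654 0.12  ] tool xy mm [14.53451853 -0.92767251]
flange px 5598 z_tool 0.00498175721745921
cap centre tool [ 5.71645159 -1.7022205 ] rms 0.7428829294827669
mark tool [2.75512509e+01 2.46810687e-02 5.00718210e+00] angle from tool x 4.522076782557438
mark tool [  2.01389233 -35.23132919   4.75954181] angle from tool x -96.30153834088624
mark tool [ 2.18528203 33.42281317  5.19650731] angle from tool x 95.74073828328837
```

View pics/w7.png

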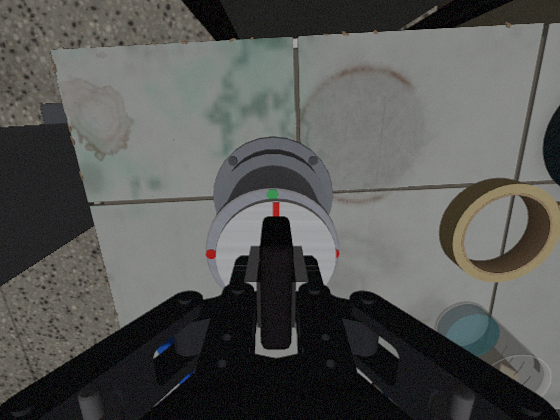

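View pics/side7.png

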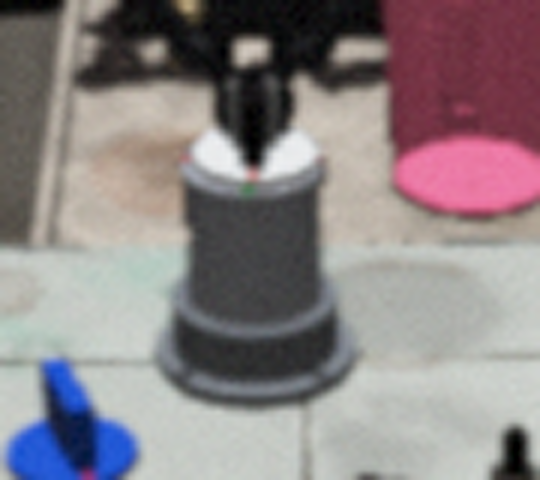

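Call:
{"fn": "arm_command", "kwargs": {"targets": "0 -1 0 0 0 0 0;0 -1.5 0 0 0 0 0;0 -1.5 0 0 0 0 0;0 -1.5 0 0 0 0 0;0 -1.5 0 0 0 0 0;0 -1.5 0 0 0 0 0"}}

```text
time: 10.03
tool_pos: [0.5497, 0.0509, 0.1308]
tcp_rot: [2.271, 2.162, 0.011]
wrist_force: [0.4, 0.5, 14.7]
width: 0.151
```

```bash
python3 - <<'E'
from h import *
s=bot.read_state(); print({k:np.round(s[k],4) for k in ("time","tool_pos","tcp_rot","wrist_force","joint_vel","width")})
E
```

```text
{'time': np.float64(10.0333), 'tool_pos': array([0.5497, 0.0509, 0.1308]), 'tcp_rot': array([2.271 , 2.1619, 0.0113]), 'wrist_force': array([ 0.37  ,  0.5381, 14.7423]), 'joint_vel': array([ 0.0003, -0.    ,  0.0006,  0.0016,  0.001 ,  0.0027]), 'width': np.float64(0.1515)}
```

Call:
{"fn": "arm_command", "kwargs": {"targets": "0 0 1.5 0 0 0 0;0 0 1.5 0 0 0 0;0 0 1.5 0 0 0 0;0 0 1.5 0 0 0 0;0 0 1.5 0 0 0 0"}}

```text
time: 10.45
tool_pos: [0.5497, 0.0509, 0.1307]
tcp_rot: [2.271, 2.162, 0.011]
wrist_force: [-2.8, 0.1, 22.1]
width: 0.15
```

```bash
python3 - <<'E'
from h import *
s=bot.read_state(); print(s["tool_pos"],s["wrist_force"],s["width"])
if s["wrist_force"][2]<40 and abs(s["tool_pos"][2]-.1307)<.0015: print(bot.finish_job())
E
```

```text
[0.54974143 0.05087684 0.13071831] [-2.76550819  0.14743909 22.14465786] 0.14952086944447476
the job is handed in; nothing more can be done
None
```

I gripped the cap by its black bar, lowered it through the entry slots and pushed it home. Then I turned it 90° clockwise and handed the job in at about 10.5 s with the cap still held and pressed. `finish_job` gives no verdict, so what follows rests on my own last checks.

- **Pressed home:** the tool stopped at z = 0.1307 m, the height worked out for the flange sitting on the rim. The upward force was about 25 N above the free-hanging reading, against about 12 N from the spring. I did not measure the spring plate directly.
- **Turned:** the tool heading went from 87.2° to −2.85°. In the wrist picture after the turn, the cap's red mark lines up with a green dot on the rim.
- **Held:** the fingers were still closed on the bar (opening 0.15) with the grip set to 110 N.
- **Centring:** the tool ended about 1.9 mm off my measured pot centre in x, within the 4 mm limit. A 1.5 mm correction relieved the sideways force but did not move the cap.
- **A check that failed:** the wrist-camera fits of the cap and pot centres stopped being usable once the cap was in the mouth, because the rim merged with the flange edge and dots were hidden. For those last steps I used the tool pose and the marks instead.

I touched none of the other things on the worktop. I did not measure their positions again at the end.

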